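# Shut the cup case and clamp its keeper leg at the mark

### The arm

A 6-joint arm with a two-finger parallel gripper is mounted at the origin on the work surface. World frame = base frame: x ahead of the robot, y to its left, z up, the work surface at z = 0. Lengths are in m, angles in rad, forces in N, time in s.
With the tool pointing down it reaches from about 0.3 to 0.875 m from the base axis. Payload 6.4 kg.
Tool frame: the origin (TCP) lies midway between the tips of the shut fingers; the grasp point (between the pads) lies 19 mm behind it; z points along the fingers, y is the direction in which the jaws open and shut (so a half turn about z gives the same grasp; the last joint's range is limited). The gripper opens to 88 mm and grips with 3 to 60 N. Pads are 18 mm wide; open, the fingers measure 123 mm over their backs; the gripper's body (75 mm by 187 mm) begins 45 mm behind the grasp point.
Start: joints at [-1.531, 0.181, 1.607, -0, 1.354, -0.206], TCP at [0.14, -0.558, 0.239] pointing down, gripper open.
Joint ranges: [-2.99, 2.99], [-0.89, 2.07], [0.3, 2.58], [-1.14, 4.28], [0, 2.63], [-3.12, 3.12]. Speed limits (rad/s): [2.57, 2.57, 3.01, 3.14, 3.14, 3.14].

### API

Orientations are given as a rotation vector (axis times angle).
In Python, from bench import robot, cams, job gives the robot as it stands. The module is installed in compiled form; this text tells all that it offers.
- The arm moves only by the tool servo_tool, never from a script. Its arguments are lists of equal length, an entry for each row: "xyz": the shift along the tool's x, y, z in mm, a list of three; "rotation": the turn, a rotation vector about the tool's x, y, z in degrees, a list of three. In form: {"xyz": [[dx, dy, dz], ...], "rotation": [[rx, ry, rz], ...]}. A call has exactly 10 rows; each row shifts and turns the commanded pose from where the row before left it, along the tool's axes as they then stand; what a row does not reach is not made up. A row lasts 1/10 s, in which the tool goes at most 50 mm and 8.59 degrees, less where a joint would pass 70% of its speed; a pose out of reach is approached as far as the arm can. A call with a gripper value outside its range is refused whole. "grip" is the opening, from 0 (shut) to 1 (fully open), set as the call begins (left out, the last holds). The fingers move at their own pace and stop on an object; the grip force is fixed at half the most. Time passes only in rows, so rows that do not move let the fingers close, or fill a call up. It gives the time, the measured TCP pose, the force and the opening at its end, in the units of the state.
- robot.observe(): the state, without advancing time (a new reading comes with each control period).
- cams.read_camera(name): name is "scene" or "side" or "wrist"; returns the picture (400x640x3 uint8, red, green, blue); there is no depth.
- cams.camera_model(name): a dict with "vfov" (degrees; the focal length in pixels is half the picture's height over the tangent of half this angle, whatever the lens; pixels are square), "cx", "cy" (the principal point, pixels), "rvec" (rotation vector, rad) and "tvec" (3), from world to camera coordinates, as OpenCV has them; the wrist camera has in their place "tool_from_camera" (4x4, takes a point from camera to tool coordinates, whose origin is the TCP and whose axes are the flange's). Camera axes: x right, y down, z forward; pixel columns grow to the right and rows downward; lengths in m; the calibration is good to about 2 mm. A picture is of the moment at which its call begins: read the wrist's pose just before it. camera_model takes no time and is no camera call.
- job.close_job(): hands the job in, once; it reports no verdict.
The state is a dict: "time_s": time; "joint_positions": joint angles; "qd": joint speeds; "joint_efforts": joint torques, N m; "position": TCP position; "tool_rot": TCP orientation; "ft_force": force on the tool from outside, world axes, zero at the start; "wrist_torque": the same for the moment, N m; "opening": finger opening in m.
Only numpy, scipy, OpenCV 4.12 (cv2) and the standard library are available. Lean on these libraries where they do the work, as an engineer would, in place of code of your own. Each camera call takes 0.05 s, during which the arm holds its last target.

### The job

The cup case on the sushi counter is loaded: shut its glazed lid fully, then push the spring-loaded keeper leg along its rail until its upright grip plate is in line with the steel clip that marks the length, with the cam lever still open. Holding it on the mark, pinch the cam lever fully closed towards the grip plate with the same hand, keeping the leg at the mark while the lever goes over, and do not knock the crockery about. Finish still holding: grip plate and closed lever stay pinched between the fingers, leg on the mark, nothing let go.

Things in the scene. Friction and masses are not known exactly. Their poses are not given: they have to be found in the camera images.
- keeper_case: The fixed case: a wooden box 144 mm (x) by 170 mm (y), 66 mm high, with small cups inside. Origin: centre of the box's underside, on the counter; z up; its -x side (with the rail) faces the robot, turned by up to 0.3 rad. A wooden rail 34 mm wide and 40 mm high runs along y in front of the box, centred at x = -115 mm, from y = -185 to +95 mm.
- lid (a joint): Hinged lid of the case, a wooden frame with a glass pane, 152 mm (hinge to free edge) by 170 mm, 10 mm thick. 0 = shut, grows as it opens (rad); starts at 0.6 to 1.0. The hinge is stiff: the lid stays where it is left, and takes about 2 N to 3 N pushed near its free edge to shut. Shut, its top is 76 mm above the counter.
- lid_edge (a point): Middle of the lid's free edge, on its outer (upper) face; moves with the lid.
- lid_hinge (a point): On the lid's hinge line, middle of its length: in the case's frame x = +72, y = 0, z = 66 mm. The hinge line runs along the case's y; the outer face of the lid lies 10 mm outside this line.
- keeper_leg (a joint): Travel of the steel keeper leg along the rail, m: 0 = home (grip plate at y = -140 mm of the case), grows towards the case's +y, up to 0.2. A spring draws it back home with 4 N at home to 6 N; the closed cam lever does not hold it by itself, so it runs back if it is let go.
- leg_grip (a point): Point on the leg's upright steel grip plate, in the middle of its thickness, 15 mm below its top; 96 mm above the counter. The plate is 12 mm thick along y and 28 mm along x; it stands 70 mm above the rail, on a carriage 36 mm (x) by 60 mm (y), 14 mm high, whose top is 55 mm above the counter. Below this point, a 12 mm wide arm runs from the plate in the case's +x direction, to reach over the shut lid. Axes as the case's.
- cam_lever (a joint): Cam lever hinged on the leg's carriage on the +y side of the grip plate. 0 = open, leaning 0.6 rad away from the plate to +y; 0.6 = closed, standing upright beside it (rad). Starts at 0 to 0.08. It is stiff (about 2 N at its tip) and stays where it is left. Its hinge is 16 mm to +y of the plate's middle and 58 mm above the counter.
- lever_tip (a point): Centre of the round cross-bar at the end of the cam lever, 10 mm in diameter and 26 mm long along x, 55 mm from the lever's hinge. Open: 47 mm to +y of the plate's middle, 103 mm above the counter; closed: 16 mm to +y, 113 mm above it. So plate and lever together are 58 mm wide over the outsides when open and 27 mm when closed.
- length_mark: The length mark: a fixed steel clip on the robot-side face of the rail with a 3 mm wide, 20 mm long, 7 mm high blade pointing towards the robot at 41 mm height. Its origin lies on the middle line of the blade, at the rail's edge; axes as the case's. The leg is on the mark when leg_grip and this origin have the same y in the case's frame (it lies at y = -45 to +25 mm there).
- tea_cup: Bystander: blue ceramic tea cup, 72 mm across, 75 mm high; origin at the centre of its underside. Leave alone.
- sauce_jar: Bystander: brown jar with black cap, 60 mm across, 85 mm high; origin at the centre of its underside. Leave alone.
- small_bowl: Bystander: white bowl, 100 mm across, 45 mm high; origin at the centre of its underside. Leave alone.

How it is judged:
On the way, in this order (a step that is already met when the one before it is completed fails the run):
1. the lid is shut, the leg not yet slid out (value of joint lid below 0.05 rad and value of joint keeper_leg below 0.03 m), for 0.2 s.
2. the leg is held at the length mark with the cam lever still open (y of leg_grip in the frame of length_mark between -0.005 and 0.005 m and value of joint cam_lever below 0.2 rad), for 0.2 s.
3. the cam lever is closed with the leg still at the mark (y of leg_grip in the frame of length_mark between -0.005 and 0.005 m and value of joint cam_lever above 0.52 rad), for 0.2 s.
At the end, for the whole second after the job is handed in: Lid shut (within 0.05 rad), grip plate within 5 mm of the mark along the rail and at rest, cam lever closed (beyond 0.52 of 0.6 rad), and the fingers pressing on lever (over 2 N) and leg (over 4 N), all while still holding (all of step 3 and value of joint lid below 0.05 rad and linear speed of keeper_leg below 0.02 m/s and contact force between the fingers and cam_lever above 2 N and contact force between the fingers and keeper_leg above 4 N); the arm keeps its last pose, push and grip.
It fails at once if the cam lever is moved over while the leg is more than 12 mm from the mark (value of joint cam_lever above 0.3 rad and not (y of leg_grip in the frame of length_mark between -0.012 and 0.012 m)).
It fails at once if the tea cup is knocked away or over (distance of tea_cup from where it was at the start of the episode above 0.03 m or angle between tea_cup's own z axis and vertical above 0.4 rad).
It fails at once if the sauce jar is knocked away or over (distance of sauce_jar from where it was at the start of the episode above 0.03 m or angle between sauce_jar's own z axis and vertical above 0.4 rad).
It fails at once if the small bowl is knocked away or over (distance of small_bowl from where it was at the start of the episode above 0.03 m or angle between small_bowl's own z axis and vertical above 0.4 rad).
It also fails if it takes over 51 s, if anything falls off the work surface, if the arm or the gripper's body presses on something with over 40 N, if the wrist force passes 120 N, or if a joint passes its speed limit or range.

## Working session

There is one attempt and no reset: what is moved stays moved. The work goes in short steps, Python scripts to look and compute and a tool call to move; the robot and the scene stay as the last step left them, time stands still between calls to the robot, and variables do not carry over. Pictures are saved under pics/ and viewed, and the job is handed in when it is done.

Besides the shell and the picture viewer there is one more tool, called after "Call:" in YAML: its name, and indented under it one key for each argument. servo_tool: Moves the arm, as the interface text tells. Its arguments: {"type":"object","properties":{"xyz":{"type":"array","items":{"type":"array","items":{"type":"number"}}},"rotation":{"type":"array","items":{"type":"array","items":{"type":"number"}}},"grip":{"type":"number"}},"required":["xyz","rotation"]}

```bash
mkdir -p pics; python3 - <<'E'
from bench import robot,cams,job
import cv2
print(robot.observe())
for n in ["scene","side","wrist"]:
    im=cams.read_camera(n); cv2.imwrite(f"pics/{n}0.png",im[:,:,::-1]); print(n,cams.camera_model(n))
E
```

```text
{'time_s': 0.0, 'joint_positions': array([-1.53128954e+00,  1.81536211e-01,  1.60797430e+00,  3.88103341e-05,
        1.35381217e+00, -2.06296637e-01]), 'qd': array([-1.49233513e-03, -1.90865077e-05, -1.04343961e-03, -6.68068913e-06,
       -2.26939523e-03,  3.83360923e-04]), 'joint_efforts': array([ 1.79555946e-04, -4.33862936e+01, -3.41849864e+01,  7.03262910e-02,
        3.86805518e-02, -1.16117435e-04]), 'position': array([ 0.13992742, -0.55717407,  0.23782915]), 'tool_rot': array([-3.11618961e+00, -3.84911800e-01, -2.85524534e-04]), 'ft_force': array([0.76847887, 0.22759947, 0.33295718]), 'wrist_torque': array([ 0.0387129 , -0.01173691,  0.00607678]), 'opening': 0.08831190604901211}
scene {'vfov': 44.01484362705265, 'cx': 313.0649821861986, 'cy': 190.13095830961376, 'rvec': array([ 0.79643398,  2.44655736, -1.26278524]), 'tvec': array([ 0.44309374, -0.15141685,  1.50173275])}
side {'vfov': 49.772680388346025, 'cx': 323.08086297905334, 'cy': 194.73422202697427, 'rvec': array([ 2.29698583, -0.32822908,  0.11915448]), 'tvec': array([-0.57037921,  0.21473988,  0.69843154])}
wrist {'vfov': 71.89666403831441, 'cx': 320.0956506282628, 'cy': 201.15737079895402, 'tool_from_camera': array([[ 1.60095032e-04, -9.63737227e-01, -2.66853015e-01,
         6.81451012e-02],
       [ 9.99999957e-01,  8.83358937e-05,  2.80912832e-04,
        -1.00191768e-03],
       [-2.47153454e-04, -2.66853049e-01,  9.63737199e-01,
        -1.45367552e-01],
       [ 0.00000000e+00,  0.00000000e+00,  0.00000000e+00,
         1.00000000e+00]])}
```

View pics/scene0.png

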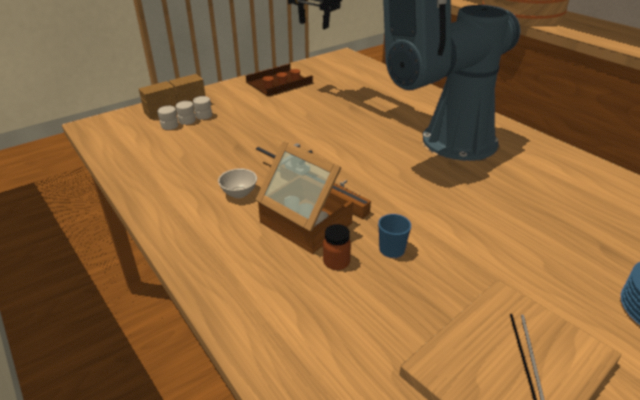

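View pics/side0.png

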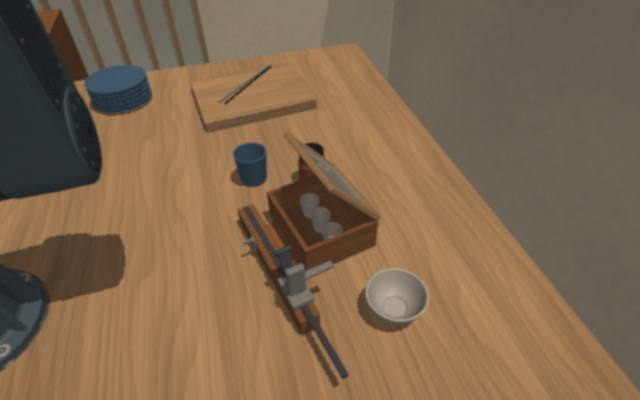

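View pics/wrist0.png

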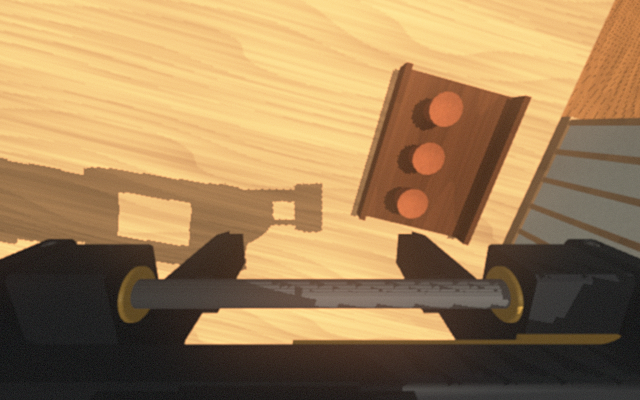

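The side view shows the case at about (320,220), lid open, the rail from (245,210) to (310,322), the leg plate at about (295,280) and the mark at about (250,242). I'll enlarge both views next.

```bash
python3 - <<'E'
import cv2
im=cv2.imread("pics/side0.png"); c=im[120:390,220:440]; cv2.imwrite("pics/side0c.png",cv2.resize(c[0:140],None,fx=3.6,fy=3.6,interpolation=2));cv2.imwrite("pics/side0d.png",cv2.resize(c[75:225,0:150],None,fx=4,fy=4,interpolation=2))
im=cv2.imread("pics/scene0.png"); c=im[135:275,215:415]; cv2.imwrite("pics/scene0c.png",cv2.resize(c,None,fx=4,fy=4,interpolation=2))
E
```

```text
(no output)
```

View pics/side0c.png

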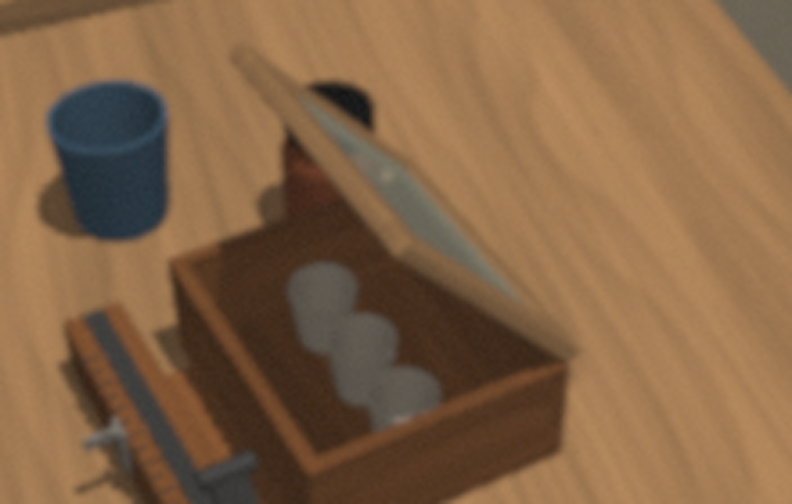

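View pics/side0d.png

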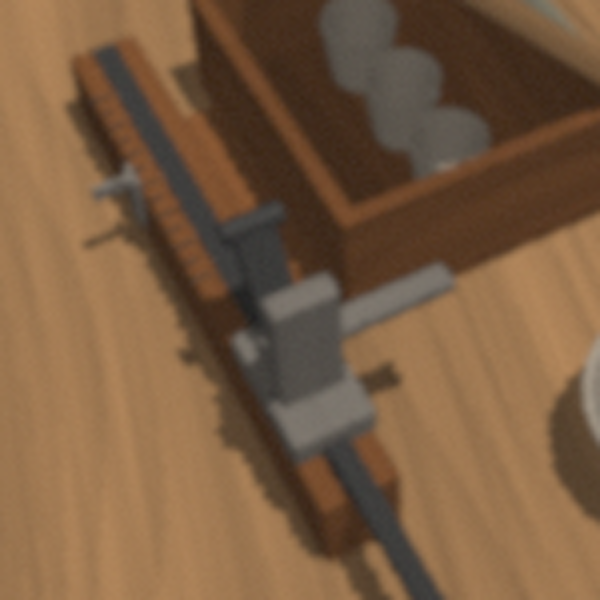

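View pics/scene0c.png

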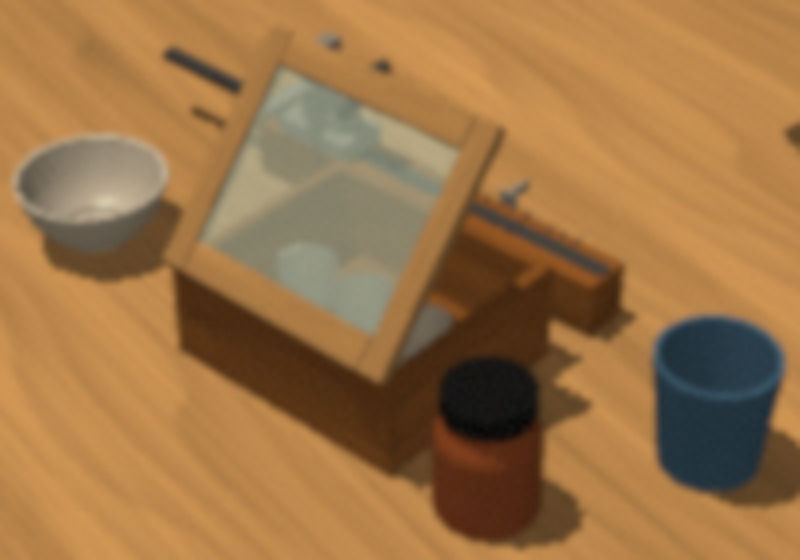

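```bash
cat > h.py <<'E'
import numpy as np,cv2
from scipy.optimize import least_squares
from scipy.spatial.transform import Rotation as R
from bench import robot,cams,job
def model(n):
    m=cams.camera_model(n); f=200/np.tan(np.radians(m['vfov'])/2)
    K=np.array([[f,0,m['cx']],[0,f,m['cy']],[0,0,1.]])
    if 'rvec' in m: return K,m['rvec'],m['tvec']
    return K,m['tool_from_camera']
def proj(n,P):
    K,r,t=model(n); return cv2.projectPoints(np.float64(P).reshape(-1,1,3),r,t,K,None)[0][:,0]
def wproj(st,P):
    K,T=model('wrist'); W=np.eye(4); W[:3,:3]=R.from_rotvec(st['tool_rot']).as_matrix(); W[:3,3]=st['position']
    M=np.linalg.inv(W@T); p=np.c_[np.reshape(P,(-1,3)),np.ones(len(np.reshape(P,(-1,3))))]@M.T
    q=p[:,:3]@K.T; return q[:,:2]/q[:,2:]
def case2w(c,P):
    x,y,a=c; P=np.reshape(np.float64(P),(-1,3)); return P@R.from_euler('z',a).as_matrix().T+[x,y,0]
E
cat > fit.py <<'E'
from h import *
side=[((-72,-85,66),(307,250)),((-72,85,66),(268.1,193.1)),((72,-85,66),(376.9,221.4)),((72,-85,0),(375.6,245)),((-132,95,40),(238.8,210)),((-98,95,40),(252.5,205)),((-132,-185,40),(302.5,325)),((-132,-185,0),(303.8,334)),((-98,-185,40),(319.5,314.5))]
scene=[((72,-85,0),(260,222)),((72,85,0),(313,253)),((-72,85,66),(352,202)),((-132,95,40),(370.5,201.3))]
def res(c):
    r=[]
    for n,L in(('side',side),('scene',scene)):
        r.append(proj(n,case2w(c,np.array([l[0] for l in L])/1e3))-[l[1] for l in L])
    return np.vstack(r).ravel()
best=min((least_squares(res,[x,y,a],loss='soft_l1') for x in(.4,.6) for y in(-.2,.2) for a in(-.2,.2)),key=lambda s:s.cost)
c=best.x; print(c,best.cost); print(res(c).reshape(-1,2).round(1))
for nm,f,obs in [('lid+y',lambda q:(72-152*np.cos(q)-10*np.sin(q)*1,85,66+152*np.sin(q)+10*np.cos(q)),(340,167.5)),('lid-y',lambda q:(72-152*np.cos(q)-10*np.sin(q)*-1,-85,66+152*np.sin(q)+10*np.cos(q)),(287.5,142.5))]:
    s=least_squares(lambda q:(proj('scene',case2w(c,np.array(f(q[0]))/1e3))-obs).ravel(),[.8]); print(nm,s.x,s.fun)
for nm,x,z,n,obs in [('marktip',-152,41,'side',(243.8,242.5)),('marktip',-152,41,'scene',(346.5,181)),('plate',-115,111,'side',(295,267.5)),('lever',-115,103,'side',(283.5,250))]:
    s=least_squares(lambda q:(proj(n,case2w(c,[x/1e3,q[0],z/1e3]))-obs).ravel(),[0.]); print(nm,n,s.x,s.fun)
for nm,n,obs,z in [('cup','side',(252,182),0),('jar','scene',(337,263),0),('bowl','side',(396,318),0)]:
    s=least_squares(lambda q:(proj(n,[q[0],q[1],z])-obs).ravel(),[.5,0.]); print(nm,s.x)
E
python3 fit.py
```

```text
[0.60012373 0.04171402 0.22733669] 16.848406809979494
[[-0.6  1.9]
 [-2.2 -1. ]
 [ 1.6 -0.7]
 [ 0.5  0. ]
 [-2.2 -0.5]
 [ 0.5 -1.6]
 [-0.4 -1.8]
 [-0.4  2.8]
 [ 2.4 -1.1]
 [-1.1 -0.7]
 [-1.  -0.2]
 [ 0.6 -2.4]
 [ 0.1 -2.7]]
lid+y [0.91525444] [ 2.37524346 -6.45456672]
lid-y [0.69508981] [ 0.31294006 -0.42939378]
marktip side [0.00817842] [-0.73683249  0.40342113]
marktip scene [0.00552926] [-0.03919808  0.08413055]
plate side [-0.13711554] [ 0.34893858 -0.22034503]
lever side [-0.09217983] [-0.54116391  0.33967955]
cup [0.49343432 0.22348345]
jar [0.62623266 0.19918249]
bowl [ 0.66490991 -0.17851777]
```

```bash
cat >> h.py <<'E'
C=[0.60012,0.04171,0.2273]
def delta(case_xyz_mm,C=C,st=None):
    st=st or robot.observe(); W=R.from_rotvec(st['tool_rot']); p=case2w(C,np.array(case_xyz_mm)/1e3)[0]
    d=W.inv().apply(p-st['position'])*1e3
    Rt=R.from_euler('z',C[2])*R.from_matrix(np.diag([1,-1,-1.]))
    rv=np.degrees((W.inv()*Rt).as_rotvec())
    inv=R.from_euler('z',-C[2]).apply(st['position']-[C[0],C[1],0])*1e3
    print('case pos now',inv.round(1),'delta tool mm',d.round(1),'rot deg',rv.round(2),'t',st['time_s'],'F',st['ft_force'].round(2),'open',st['opening'])
E
python3 -c "
from h import *
delta((-190,-60,220))"
```

```text
case pos now [-583.4 -479.9  238. ] delta tool mm [ 401.  -412.5   18.7] rot deg [-0.08 -0.02  1.06] t 0.15 F [0.29 0.13 0.04] open 0.08839896891904227
```

Call:
servo_tool:
  xyz:
    - [20,-20.6,1]
    - [20,-20.6,1]
    - [20,-20.6,1]
    - [20,-20.6,1]
    - [20,-20.6,1]
    - [20,-20.6,1]
    - [20,-20.6,1]
    - [20,-20.6,1]
    - [20,-20.6,1]
    - [20,-20.6,1]
  rotation:
    - [0,0,1]
    - [0,0,0]
    - [0,0,0]
    - [0,0,0]
    - [0,0,0]
    - [0,0,0]
    - [0,0,0]
    - [0,0,0]
    - [0,0,0]
    - [0,0,0]
  grip: 0

```text
time_s: 1.15
position: [0.288, -0.3103, 0.2285]
tool_rot: [-3.121, -0.358, 0.0]
ft_force: [1.4, -0.6, -0.9]
opening: 0.0104
```

Call:
servo_tool:
  xyz:
    - [20,-20.6,1]
    - [20,-20.6,1]
    - [20,-20.6,1]
    - [20,-20.6,1]
    - [20,-20.6,1]
    - [20,-20.6,1]
    - [20,-20.6,1]
    - [20,-20.6,1]
    - [20,-20.6,1]
    - [10,-10,0]
  rotation:
    - [0,0,0]
    - [0,0,0]
    - [0,0,0]
    - [0,0,0]
    - [0,0,0]
    - [0,0,0]
    - [0,0,0]
    - [0,0,0]
    - [0,0,0]
    - [0,0,0]

```text
time_s: 2.15
position: [0.429, -0.0763, 0.2194]
tool_rot: [-3.12, -0.36, 0.0]
ft_force: [-0.2, -0.8, -0.7]
opening: 0.0007
```

```bash
python3 - <<'E'
from h import *
import pickle
st=robot.observe(); im=cams.read_camera('wrist'); pickle.dump((st,im),open('w1.pkl','wb'))
cv2.imwrite('pics/w1.png',cv2.resize(im[:,:,::-1],None,fx=1.25,fy=1.25)); delta((-25,0,200),st=st)
E
```

```text
case pos now [-193.3  -76.4  219.4] delta tool mm [168.5 -75.9  19.5] rot deg [-0.04  0.01  0.16] t 2.15 F [-0.22 -0.79 -0.65] open 0.000744015984782608
```

View pics/w1.png

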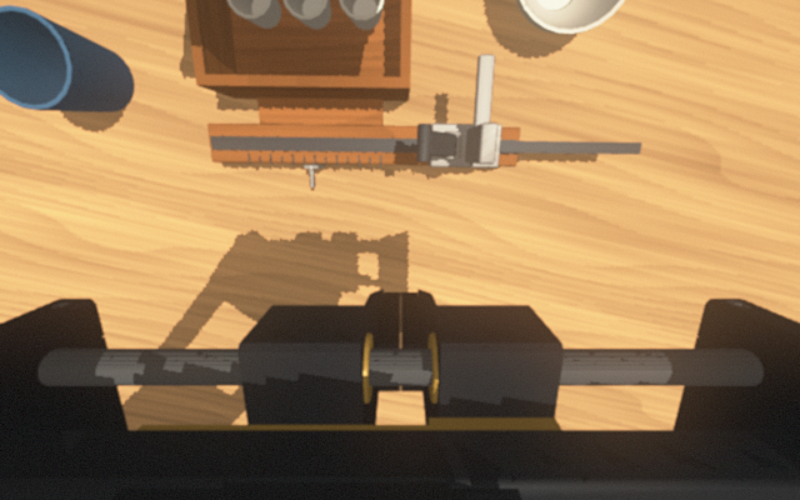

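The wrist view shows the leg at about (470,145), the mark blade from (310,168) to (312,188), the rail at x=210–520, and the box corner edges at (195,85)–(410,90). I'll zoom in to fit the pose more precisely.

```bash
python3 - <<'E'
import pickle,cv2
st,im=pickle.load(open('w1.pkl','rb'))
c=im[40:160,150:430,::-1]
cv2.imwrite('pics/w1a.png',cv2.resize(c[:,:150],None,fx=5,fy=5,interpolation=2))
cv2.imwrite('pics/w1b.png',cv2.resize(c[:,130:],None,fx=5,fy=5,interpolation=2))
E
```

```text
(no output)
```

View pics/w1a.png

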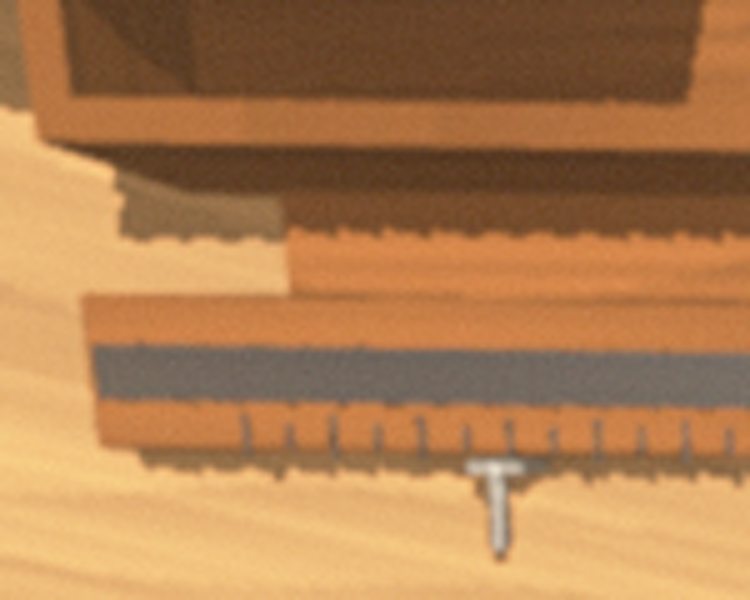

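View pics/w1b.png

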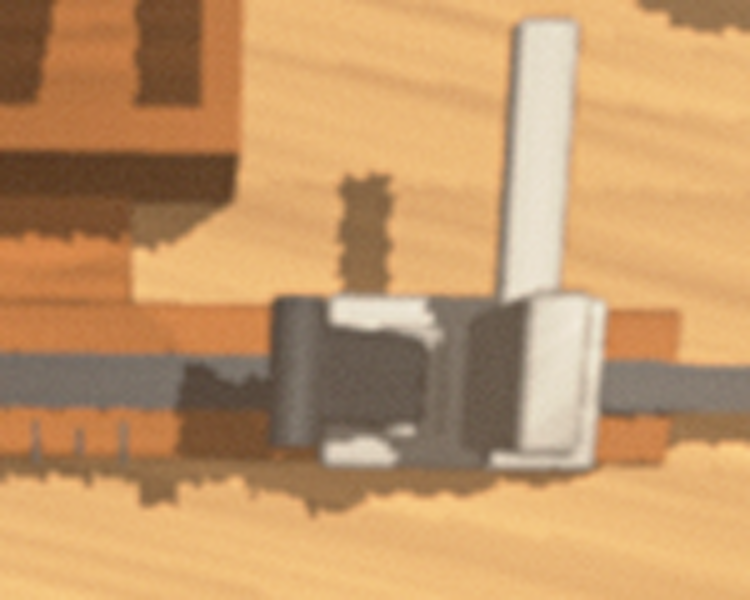

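```bash
cat > fit2.py <<'E'
from h import *
import pickle
st,_=pickle.load(open('w1.pkl','rb'))
P=[((-72,85,66),(158,69)),((-72,-85,66),(328,70.4)),((-98,95,40),(166.6,99.4)),((-132,95,40),(170,129.2)),((-98,-185,40),(416.2,102.2)),((-132,-185,40),(413.6,132.4))]
A=np.array([p[0] for p in P])/1e3;B=[p[1] for p in P]
f=lambda c:(wproj(st,case2w(c,A))-B).ravel()
s=least_squares(f,C,loss='soft_l1');c=s.x;print(c,s.fun.reshape(-1,2).round(1))
for nm,x,z,o in [('marktip',-152,43,(250.2,151)),('markbase',-134,43,(249,134)),('plate',-115,111,(391.2,114.8)),('lever',-115,105,(339.4,114))]:
    q=least_squares(lambda q:(wproj(st,case2w(c,[x/1e3,q[0],z/1e3]))-o).ravel(),[0.]);print(nm,q.x*1e3,q.fun)
E
python3 fit2.py
```

```text
[0.59915717 0.04251792 0.22035865] [[-0.7 -0.2]
 [ 0.6  0.3]
 [-1.5 -0.5]
 [-0.7  1.4]
 [ 1.3 -0.6]
 [ 0.8  0.7]]
marktip [3.11584863] [ 0.01622443 -1.62045763]
markbase [3.44568441] [ 0.00731883 -0.72181542]
plate [-139.46079397] [-0.0017848   0.17335257]
lever [-94.33448273] [-0.00705269  0.68513128]
```

```bash
sed -i 's/^C=.*/C=[0.5992,0.0425,0.2204]/' h.py; python3 -c "
from h import *
delta((-25,0,195))"
```

```text
case pos now [-191.5  -78.1  219.5] delta tool mm [167.2 -76.4  24.7] rot deg [-0.07 -0.03  0.57] t 2.2 F [-1.16 -0.46 -0.71] open 0.00034759383763755187
```

Call:
servo_tool:
  xyz:
    - [17,-8,0]
    - [17,-8,0]
    - [17,-8,0]
    - [17,-8,3]
    - [17,-8,3]
    - [17,-8,3]
    - [17,-8,4]
    - [17,-8,4]
    - [17,-7,4]
    - [14,-5,4]
  rotation:
    - [0,0,0.6]
    - [0,0,0]
    - [0,0,0]
    - [0,0,0]
    - [0,0,0]
    - [0,0,0]
    - [0,0,0]
    - [0,0,0]
    - [0,0,0]
    - [0,0,0]

```text
time_s: 3.2
position: [0.5754, 0.0322, 0.1942]
tool_rot: [-3.123, -0.342, 0.001]
ft_force: [1.0, -0.2, -1.0]
opening: 0.0003
```

Call:
servo_tool:
  xyz:
    - [0,0,6]
    - [0,0,7]
    - [-2,0,7]
    - [-2,0,7]
    - [-2,0,7]
    - [-2,0,7]
    - [-3,0,7]
    - [-3,0,7]
    - [-3,0,7]
    - [-3,0,7]
  rotation:
    - [0,0,0]
    - [0,0,0]
    - [0,0,0]
    - [0,0,0]
    - [0,0,0]
    - [0,0,0]
    - [0,0,0]
    - [0,0,0]
    - [0,0,0]
    - [0,0,0]

```text
time_s: 4.2
position: [0.5551, 0.0278, 0.1249]
tool_rot: [-3.123, -0.342, 0.001]
ft_force: [-0.8, -0.8, 2.8]
opening: 0.0004
```

```bash
python3 - <<'E'
from h import *
delta((-60,0,76))
im=cams.read_camera('side'); cv2.imwrite('pics/s2.png',cv2.resize(im[100:350,180:480,::-1],None,fx=2.5,fy=2.5))
E
```

```text
case pos now [-46.3  -4.7 124.9] delta tool mm [-13.7  -4.6  49. ] rot deg [-0.01  0.02 -0.14] t 4.2 F [-0.76 -0.83  2.78] open 0.0003749397365879476
```

View pics/s2.png

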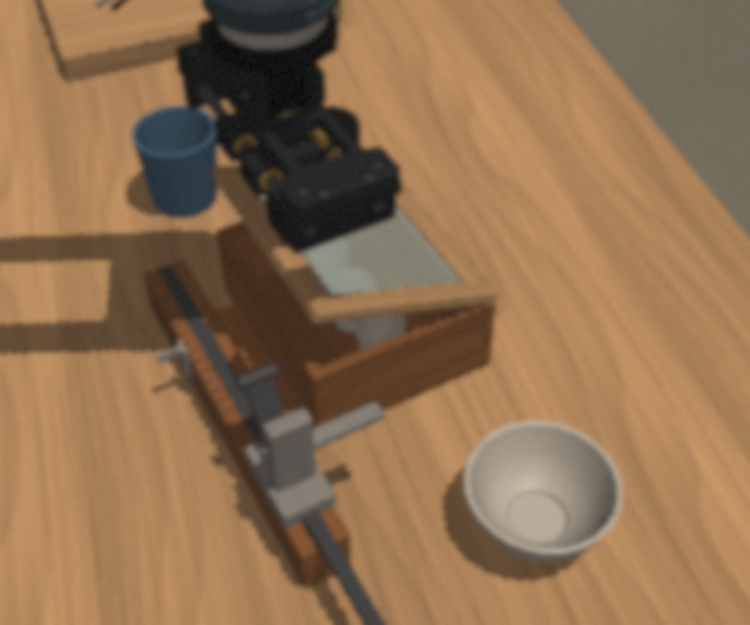

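The picture shows the lid pushed partly down, with the fingertips on its frame near (290,240). I'll continue to shut it.

Call:
servo_tool:
  xyz:
    - [-2,0,6]
    - [-2,0,6]
    - [-2,0,6]
    - [-2,0,6]
    - [-2,0,6]
    - [-2,0,6]
    - [-1,0,6]
    - [-1,0,5]
    - [0,0,3]
    - [0,0,2]
  rotation:
    - [0,0,0]
    - [0,0,0]
    - [0,0,0]
    - [0,0,0]
    - [0,0,0]
    - [0,0,0]
    - [0,0,0]
    - [0,0,0]
    - [0,0,0]
    - [0,0,0]

```text
time_s: 5.25
position: [0.5416, 0.0249, 0.0761]
tool_rot: [3.123, 0.342, -0.003]
ft_force: [-16.7, 1.5, 41.7]
opening: 0.0005
```

Call:
servo_tool:
  xyz:
    - [0,0,-2]
    - [0,0,-2]
    - [0,0,-6]
    - [0,0,-15]
    - [0,0,-20]
    - [0,0,-20]
    - [-15,20,-20]
    - [-15,20,-20]
    - [-15,20,-10]
    - [-10,20,0]
  rotation:
    - [0,0,0]
    - [0,0,0]
    - [0,0,0]
    - [0,0,0]
    - [0,0,0]
    - [0,0,0]
    - [0,0,0]
    - [0,0,0]
    - [0,0,0]
    - [0,0,0]
  grip: 1

```text
time_s: 6.25
position: [0.5059, -0.0662, 0.1917]
tool_rot: [3.121, 0.342, 0.006]
ft_force: [0.8, 0.6, 0.0]
opening: 0.0784
```

```bash
python3 - <<'E'
from h import *
delta((-115,-118,150))
im=cams.read_camera('side'); cv2.imwrite('pics/s3.png',cv2.resize(im[100:350,180:480,::-1],None,fx=2.5,fy=2.5))
E
```

```text
case pos now [-114.8  -85.7  191.7] delta tool mm [-0.3 32.2 41.8] rot deg [ 0.13 -0.19 -0.13] t 6.25 F [0.84 0.6  0.05] open 0.07843726302656856
```

View pics/s3.png

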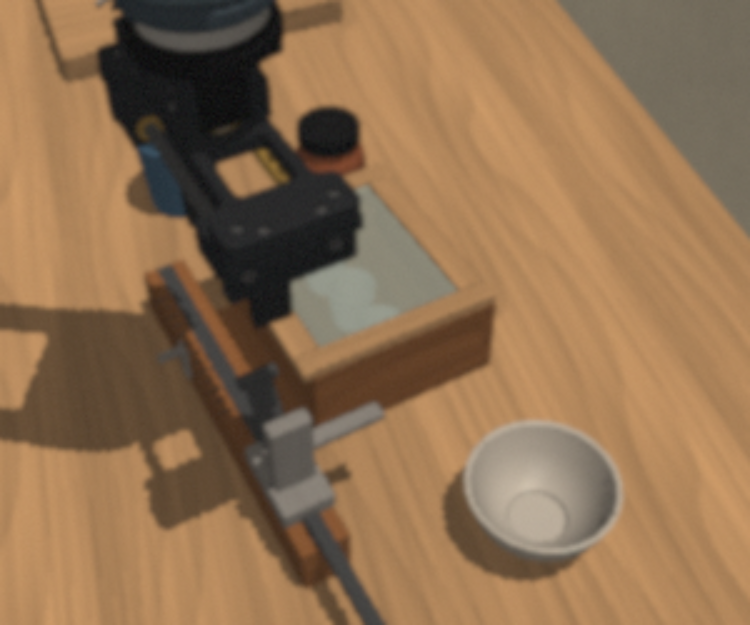

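The lid is shut. Next I'll bring the open fingers over the plate and lever.

Call:
servo_tool:
  xyz:
    - [0,5,0]
    - [0,6,0]
    - [0,7,0]
    - [0,7,8]
    - [0,7,8]
    - [0,0,8]
    - [0,0,8]
    - [0,0,8]
    - [0,0,4]
    - [0,0,0]
  rotation:
    - [0,0,0]
    - [0,0,0]
    - [0,0,0]
    - [0,0,0]
    - [0,0,0]
    - [0,0,0]
    - [0,0,0]
    - [0,0,0]
    - [0,0,0]
    - [0,0,0]
  grip: 1

```text
time_s: 7.3
position: [0.5118, -0.096, 0.1438]
tool_rot: [-3.122, -0.342, 0.002]
ft_force: [0.5, 0.0, -1.1]
opening: 0.0879
```

```bash
python3 - <<'E'
from h import *
delta((-115,-118,86))
im=cams.read_camera('wrist'); cv2.imwrite('pics/w4.png',im[:,:,::-1])
im=cams.read_camera('side'); cv2.imwrite('pics/s4.png',cv2.resize(im[150:350,180:420,::-1],None,fx=3,fy=3))
E
```

```text
case pos now [-115.5 -116.   143.8] delta tool mm [ 0.6  2.  57.8] rot deg [-0.05  0.07 -0.13] t 7.3 F [ 0.51  0.   -1.06] open 0.0879086438700287
```

View pics/w4.png

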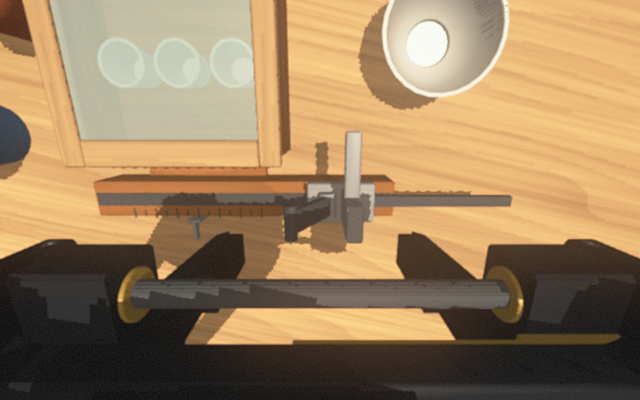

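View pics/s4.png

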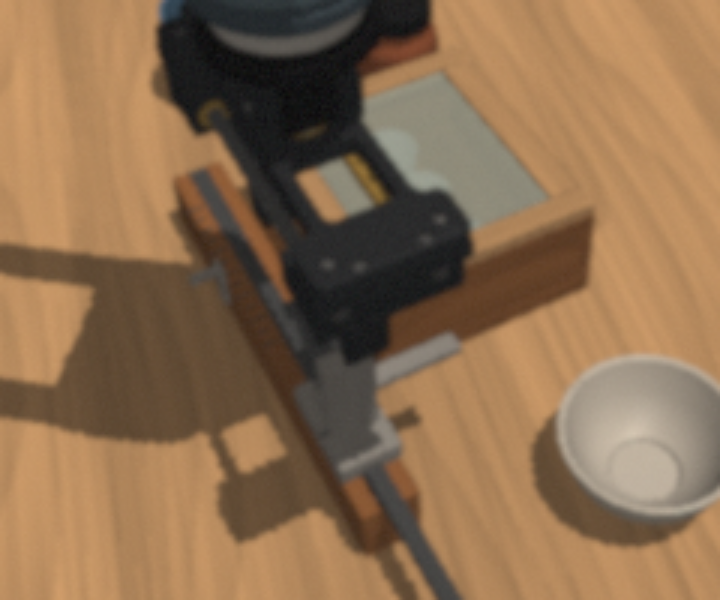

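Wrist view: the lever bar (column 290) and plate (355) sit centred between the finger inner faces (243 and 398). I'll go straight down.

Call:
servo_tool:
  xyz:
    - [0,1,6]
    - [0,0,7]
    - [0,0,7]
    - [0,0,7]
    - [0,0,7]
    - [0,0,7]
    - [0,0,6]
    - [0,0,5]
    - [0,0,3]
    - [0,0,0]
  rotation:
    - [0,0,0]
    - [0,0,0]
    - [0,0,0]
    - [0,0,0]
    - [0,0,0]
    - [0,0,0]
    - [0,0,0]
    - [0,0,0]
    - [0,0,0]
    - [0,0,0]

```text
time_s: 8.4
position: [0.5123, -0.0972, 0.0893]
tool_rot: [-3.123, -0.341, 0.001]
ft_force: [0.7, -0.0, -0.5]
opening: 0.0884
```

```bash
python3 - <<'E'
from h import *
delta((-115,42,86))
im=cams.read_camera('wrist'); cv2.imwrite('pics/w5.png',im[:,:,::-1])
E
```

```text
case pos now [-115.3 -117.3   89.3] delta tool mm [-1.000e-01 -1.593e+02  3.300e+00] rot deg [-0.03  0.04 -0.15] t 8.4 F [ 0.68 -0.   -0.51] open 0.0884368407162429
```

View pics/w5.png

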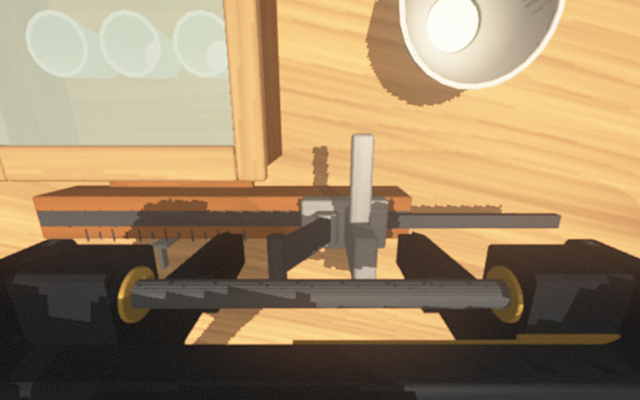

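Call:
servo_tool:
  xyz:
    - [0,-5,1]
    - [0,-6,1]
    - [0,-8,1]
    - [0,-8,0]
    - [0,-8,0]
    - [0,-8,0]
    - [0,-8,0]
    - [0,-8,0]
    - [0,-8,0]
    - [0,-8,0]
  rotation:
    - [0,0,0]
    - [0,0,0]
    - [0,0,0]
    - [0,0,0]
    - [0,0,0]
    - [0,0,0]
    - [0,0,0]
    - [0,0,0]
    - [0,0,0]
    - [0,0,0]

```text
time_s: 9.45
position: [0.4966, -0.0238, 0.0871]
tool_rot: [3.122, 0.342, 0.001]
ft_force: [0.8, -5.9, 1.4]
opening: 0.0883
```

Call:
servo_tool:
  xyz:
    - [0,-8,0]
    - [0,-8,0]
    - [0,-8,0]
    - [0,-8,0]
    - [0,-8,0]
    - [0,-8,0]
    - [0,-8,0]
    - [0,-6,0]
    - [0,-4,0]
    - [0,-2,0]
  rotation:
    - [0,0,0]
    - [0,0,0]
    - [0,0,0]
    - [0,0,0]
    - [0,0,0]
    - [0,0,0]
    - [0,0,0]
    - [0,0,0]
    - [0,0,0]
    - [0,0,0]

```text
time_s: 10.45
position: [0.4819, 0.0426, 0.0871]
tool_rot: [3.122, 0.343, 0.002]
ft_force: [1.4, -6.1, 1.1]
opening: 0.0882
```

```bash
python3 - <<'E'
from h import *
delta((-115,42,86))
im=cams.read_camera('wrist'); cv2.imwrite('pics/w6.png',im[:,:,::-1])
im=cams.read_camera('side'); cv2.imwrite('pics/s6.png',cv2.resize(im[150:350,180:420,::-1],None,fx=3,fy=3))
E
```

```text
case pos now [-114.4   25.7   87.1] delta tool mm [ -0.6 -16.3   1.1] rot deg [ 0.07 -0.05 -0.1 ] t 10.45 F [ 1.41 -6.14  1.11] open 0.08816713369726385
```

View pics/w6.png

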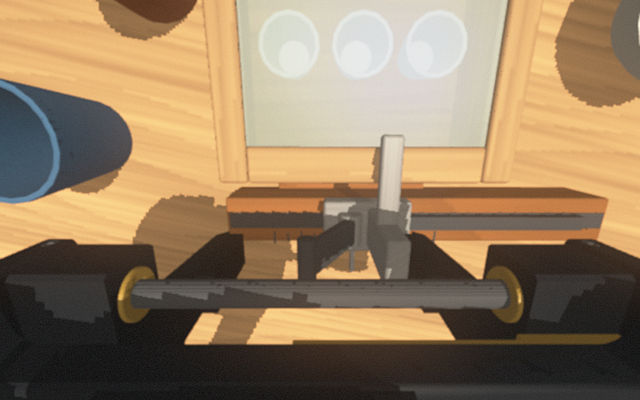

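View pics/s6.png

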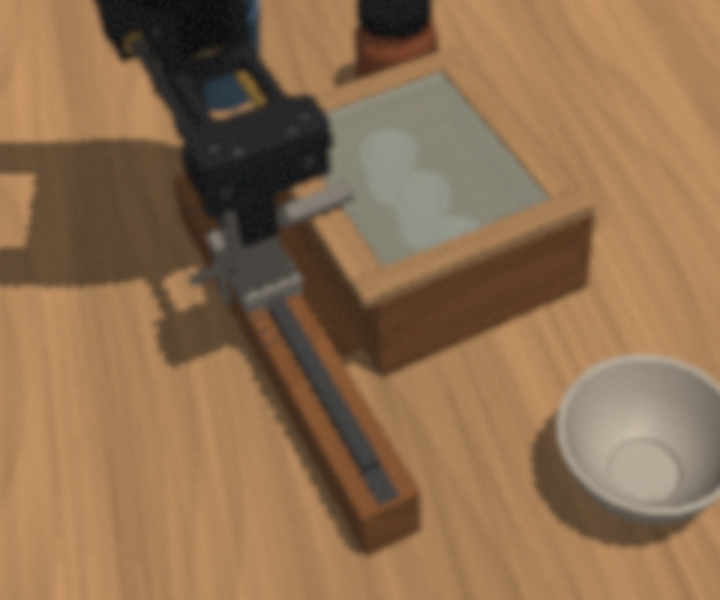

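```bash
python3 - <<'E'
import cv2
im=cv2.imread('pics/w6.png')[120:290,220:440]; cv2.imwrite('pics/w6a.png',cv2.resize(im,None,fx=3.5,fy=3.5,interpolation=2))
E
```

```text
(no output)
```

View pics/w6a.png

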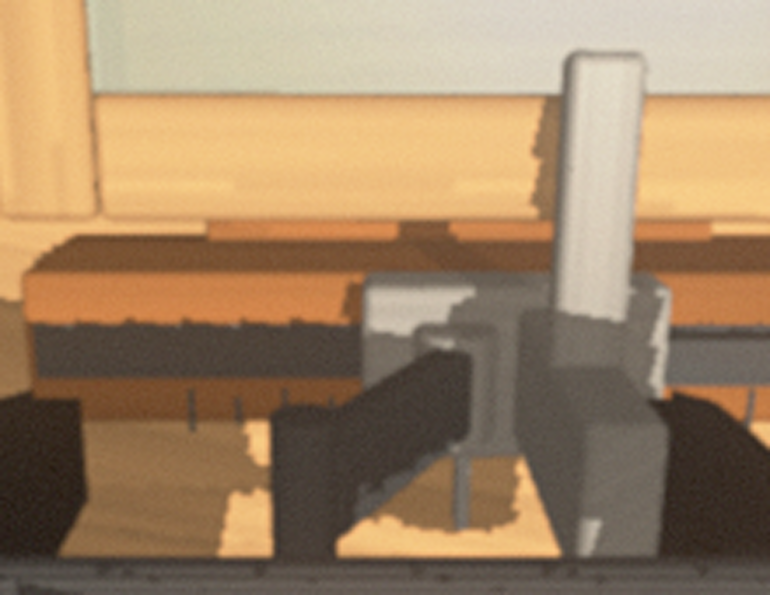

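```bash
cat > ml.py <<'E'
from h import *
import sys
def ml(st,marks,plates):
    for nm,x,z,o in [('mark',-145,44,marks)]+[('plate',-101,111,plates)]:
        q=least_squares(lambda q:(wproj(st,case2w(C,[q[1],q[0],z/1e3]))-o).ravel(),[0.,x/1e3]);print(nm,q.x*1e3)
if __name__=='__main__':
    st=robot.observe()
    ml(st,(351.7,258),(398.9,240)); ml(st,(351.7,270),(398.9,240))
    print(wproj(st,case2w(C,np.array([[-132,95,40],[-98,95,40],[-132,-185,40],[-98,-185,40],[-80,3.7,76]])/1e3)).round(1))
E
python3 ml.py
```

```text
mark [   2.90661757 -142.88999414]
plate [-10.80957606 -99.25331884]
mark [   2.61553618 -152.94409254]
plate [-10.80957606 -99.25331884]
[[229.6 242.7]
 [225.4 199.2]
 [600.1 242. ]
 [612.7 198.5]
 [359.6 185. ]]
```

```bash
python3 - <<'E'
import cv2
im=cv2.imread('pics/w6.png'); cv2.imwrite('pics/w6b.png',cv2.resize(im[160:260,470:630],None,fx=4.5,fy=4.5,interpolation=2));cv2.imwrite('pics/w6c.png',cv2.resize(im[160:260,190:350],None,fx=4.5,fy=4.5,interpolation=2))
E
```

```text
(no output)
```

View pics/w6b.png

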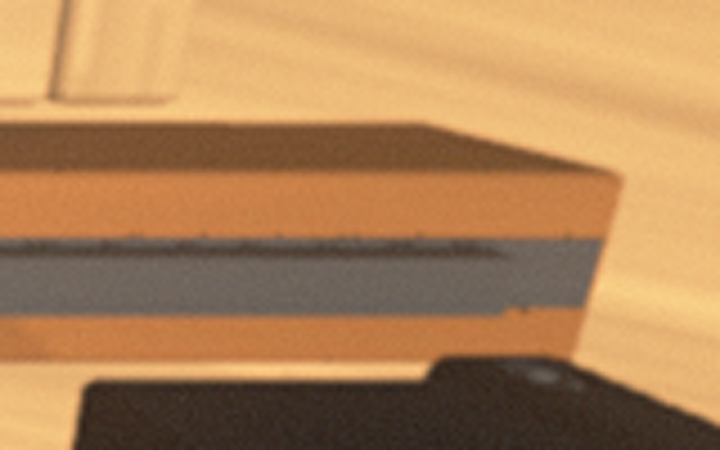

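View pics/w6c.png

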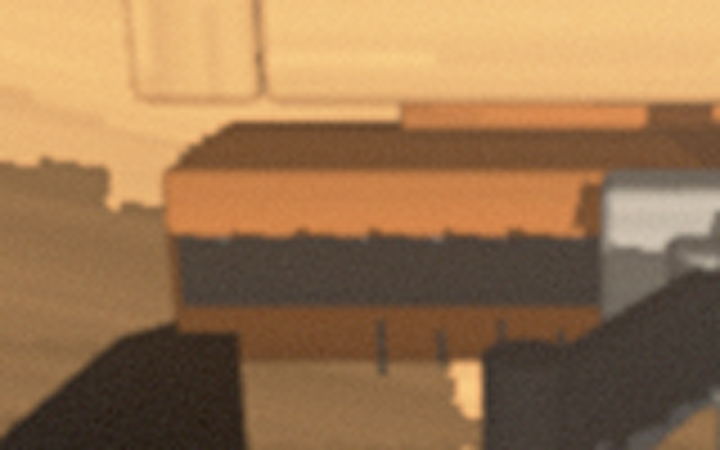

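```bash
cat > fit3.py <<'E'
from h import *
import pickle
st1,_=pickle.load(open('w1.pkl','rb'))
st6=robot.observe()
P1=[((-72,85,66),(158,69)),((-72,-85,66),(328,70.4)),((-98,95,40),(166.6,99.4)),((-132,95,40),(170,129.2)),((-98,-185,40),(416.2,102.2)),((-132,-185,40),(413.6,132.4))]
P6=[((-98,-185,40),(608.2,198.9)),((-132,-185,40),(597.1,239.6)),((-98,-185,0),(564.9,187.3)),((-98,95,40),(226.7,198)),((-98,95,0),(242.7,187.3)),((-80,-85,76),(509.6,182.2)),((-80,85,76),(219.3,182.2))]
def wp(st,P,o):
    s=dict(st); s['position']=st['position']+R.from_rotvec(st['tool_rot']).apply(o); return wproj(s,P)
def f(v):
    r=[]
    for st,L in((st1,P1),(st6,P6)):
        r.append(wp(st,case2w(v[:3],np.array([l[0] for l in L])/1e3),v[3:])-[l[1] for l in L])
    return np.r_[np.vstack(r).ravel(),v[3:]/0.002]
s=least_squares(f,list(C)+[0,0,0],loss='soft_l1');v=s.x;print(v.round(4));print(s.fun[:26].reshape(-1,2).round(1))
def sol(st,x,z,o):
    q=least_squares(lambda q:(wp(st,case2w(v[:3],[q[1],q[0],z/1e3]),v[3:])-o).ravel(),[0.,x/1e3]);return (q.x*1e3).round(2)
print('w1 mark',sol(st1,-152,43,(250.2,151)),sol(st1,-134,43,(249,134)),'plate',sol(st1,-115,111,(391.2,114.8)))
print('w6 mark',sol(st6,-145,44,(351.7,258)),'plate',sol(st6,-101,111,(398.9,240)))
C=v[:3]; delta((-115,42,86),C=v[:3],st=st6)
E
python3 fit3.py
```

```text
[ 0.5995  0.0427  0.219  -0.      0.     -0.0023]
[[ 0.4 -0.3]
 [ 0.4  0.3]
 [-0.6 -0.8]
 [ 0.1  0.8]
 [ 0.5 -0.7]
 [-0.   0.4]
 [ 1.  -1.4]
 [-0.3  1. ]
 [-2.1 -1.4]
 [-0.6 -0.3]
 [-1.6 -1.3]
 [ 0.1  1.3]
 [ 1.   1.4]]
w1 mark [   3.54 -154.5 ] [   3.83 -135.31] plate [-140.24 -115.02]
w6 mark [   2.33 -144.46] plate [ -11.75 -100.63]
case pos now [-114.9   25.5   87.1] delta tool mm [ -0.1 -16.5   1.1] rot deg [ 0.05 -0.05 -0.02] t 10.55 F [ 0.68 -5.03  1.6 ] open 0.08865232346121178
```

Call:
servo_tool:
  xyz:
    - [0,-3,0]
    - [0,-3,0]
    - [0,-3,0]
    - [0,-3,0]
    - [0,-2,0]
    - [0,-1,0]
    - [0,0,0]
    - [0,0,0]
    - [0,0,0]
    - [0,0,0]
  rotation:
    - [0,0,0]
    - [0,0,0]
    - [0,0,0]
    - [0,0,0]
    - [0,0,0]
    - [0,0,0]
    - [0,0,0]
    - [0,0,0]
    - [0,0,0]
    - [0,0,0]

```text
time_s: 11.55
position: [0.4788, 0.0568, 0.0871]
tool_rot: [3.122, 0.342, 0.001]
ft_force: [1.6, -4.9, 3.7]
opening: 0.0885
```

```bash
sed -i 's/^C=.*/C=[0.5995,0.0427,0.219]/' h.py; python3 - <<'E'
from h import *
import pickle
st=robot.observe()
delta((-115,42,86),st=st)
im=cams.read_camera('wrist'); pickle.dump((st,im),open('w7.pkl','wb')); cv2.imwrite('pics/w7a.png',cv2.resize(im[120:290,220:440,::-1],None,fx=3.5,fy=3.5,interpolation=2))
im=cams.read_camera('side'); cv2.imwrite('pics/s7.png',cv2.resize(im[200:260,220:300,::-1],None,fx=8,fy=8,interpolation=2))
E
```

```text
case pos now [-114.8   40.    87.1] delta tool mm [-0.2 -2.   1.1] rot deg [ 0.05 -0.05 -0.06] t 11.55 F [ 1.58 -4.92  3.72] open 0.08845992177986783
```

View pics/w7a.png

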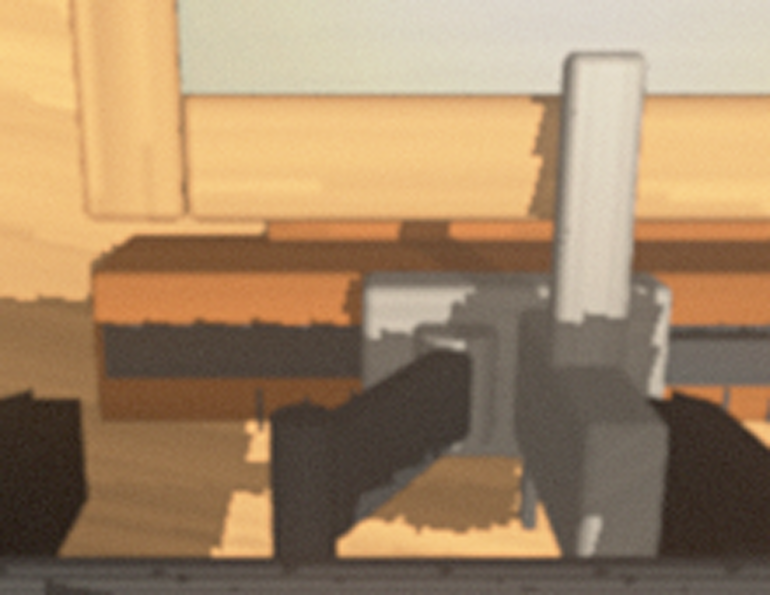

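View pics/s7.png

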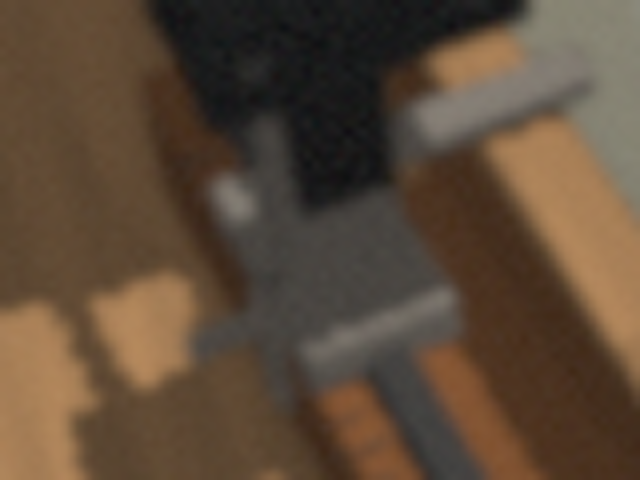

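```bash
cat >> fit3.py <<'E'
st7,_=pickle.load(open('w7.pkl','rb'))
print('w7 mark',sol(st7,-145,44,(371,268)),'plate',sol(st7,-101,111,(398.9,240)))
print('side tip',[least_squares(lambda q:(proj('side',case2w(v[:3],[q[1],q[0],.041]))-o).ravel(),[0,-.15]).x for o in [(245,243),(243.8,242.5)]])
E
sed -i "s/^st6=.*/st6=dict(position=np.array([0.4819,0.0426,0.0871]),tool_rot=np.array([3.122,0.343,0.002]),time_s=0,ft_force=np.zeros(3),opening=0)/" fit3.py; python3 fit3.py
```

```text
[ 0.5996  0.0427  0.2191 -0.      0.     -0.0023]
[[ 0.4 -0.3]
 [ 0.4  0.3]
 [-0.6 -0.8]
 [ 0.1  0.8]
 [ 0.5 -0.7]
 [-0.   0.4]
 [ 1.  -1.3]
 [-0.3  1. ]
 [-2.2 -1.4]
 [-0.6 -0.3]
 [-1.5 -1.3]
 [ 0.1  1.3]
 [ 1.   1.4]]
w1 mark [   3.55 -154.52] [   3.83 -135.34] plate [-140.24 -115.05]
w6 mark [   2.34 -144.43] plate [ -11.74 -100.63]
case pos now [-114.9   25.5   87.1] delta tool mm [ -0.2 -16.5   1.1] rot deg [ 0.05 -0.07 -0.01] t 0 F [0. 0. 0.] open 0
w7 mark [   1.81 -152.94] plate [   2.8  -100.63]
side tip [array([ 0.00396922, -0.14877404]), array([ 0.00612143, -0.1502261 ])]
```

Call:
servo_tool:
  xyz:
    - [0,2,0]
    - [0,2.4,0]
    - [0,0,0]
    - [0,0,0]
    - [0,0,0]
    - [0,0,0]
    - [0,0,0]
    - [0,0,0]
    - [0,0,0]
    - [0,0,0]
  rotation:
    - [0,0,0]
    - [0,0,0]
    - [0,0,0]
    - [0,0,0]
    - [0,0,0]
    - [0,0,0]
    - [0,0,0]
    - [0,0,0]
    - [0,0,0]
    - [0,0,0]
  grip: 0.9

```text
time_s: 12.65
position: [0.4797, 0.0523, 0.0871]
tool_rot: [3.122, 0.342, 0.001]
ft_force: [0.3, -5.6, 1.8]
opening: 0.0793
```

```bash
cat > look.py <<'E'
from h import *
import pickle,sys
n=sys.argv[1]
st=robot.observe()
delta((-115,42,86),st=st)
y=(R.from_euler('z',-C[2]).apply(st['position']-[C[0],C[1],0])*1e3)[1]
print('plate kin y',y-st['opening']*500+6)
im=cams.read_camera('wrist'); pickle.dump((st,im),open(n+'.pkl','wb')); cv2.imwrite('pics/'+n+'.png',cv2.resize(im[120:290,220:440,::-1],None,fx=3.5,fy=3.5,interpolation=2))
E
python3 look.py w8
```

```text
case pos now [-114.8   35.4   87.1] delta tool mm [-0.2 -6.6  1.1] rot deg [ 0.06 -0.05 -0.06] t 12.65 F [ 0.35 -5.62  1.77] open 0.07925338341249928
plate kin y 1.8005136686418766
```

View pics/w8.png

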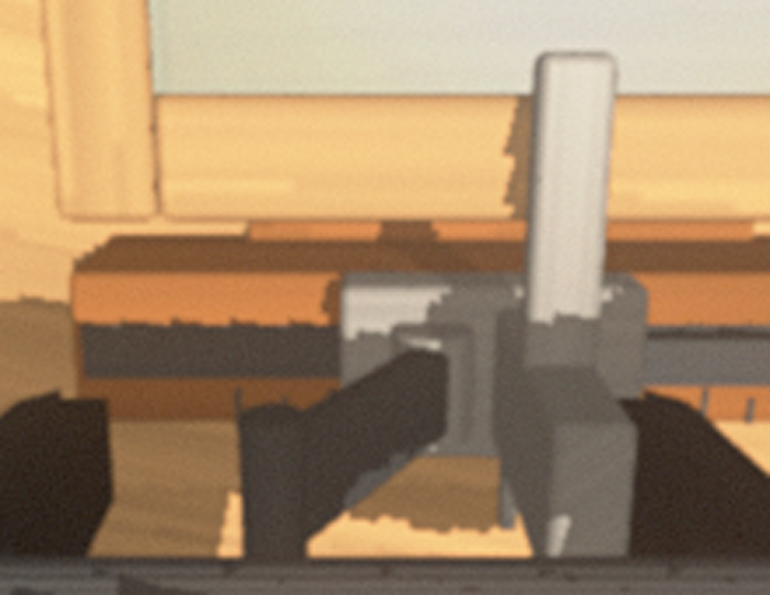

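Kinematics and picture agree: the leg stayed put (plate still at its place relative to the blade at crop column ~507). Continuing in compensated steps.

Call:
servo_tool:
  xyz:
    - [0,2,0]
    - [0,2.4,0]
    - [0,0,0]
    - [0,0,0]
    - [0,0,0]
    - [0,0,0]
    - [0,0,0]
    - [0,0,0]
    - [0,0,0]
    - [0,0,0]
  rotation:
    - [0,0,0]
    - [0,0,0]
    - [0,0,0]
    - [0,0,0]
    - [0,0,0]
    - [0,0,0]
    - [0,0,0]
    - [0,0,0]
    - [0,0,0]
    - [0,0,0]
  grip: 0.8

```text
time_s: 13.7
position: [0.4807, 0.048, 0.0871]
tool_rot: [3.122, 0.342, 0.002]
ft_force: [1.3, -5.5, 2.6]
opening: 0.0707
```

Call:
servo_tool:
  xyz:
    - [0,2,0]
    - [0,2.4,0]
    - [0,0,0]
    - [0,0,0]
    - [0,0,0]
    - [0,0,0]
    - [0,0,0]
    - [0,0,0]
    - [0,0,0]
    - [0,0,0]
  rotation:
    - [0,0,0]
    - [0,0,0]
    - [0,0,0]
    - [0,0,0]
    - [0,0,0]
    - [0,0,0]
    - [0,0,0]
    - [0,0,0]
    - [0,0,0]
    - [0,0,0]
  grip: 0.7

```text
time_s: 14.7
position: [0.4817, 0.0437, 0.0871]
tool_rot: [3.122, 0.342, 0.002]
ft_force: [1.3, -6.7, 2.8]
opening: 0.0618
```

```bash
python3 look.py w9
```

```text
case pos now [-114.8   26.6   87.1] delta tool mm [ -0.2 -15.4   1.1] rot deg [ 0.06 -0.05 -0.06] t 14.7 F [ 1.31 -6.71  2.78] open 0.061781775958886835
plate kin y 1.7167856205135195
```

View pics/w9.png

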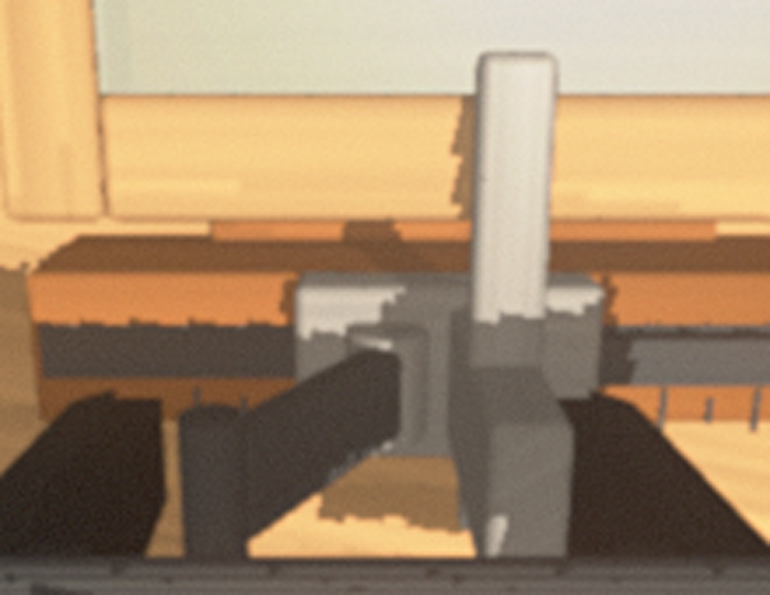

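Call:
servo_tool:
  xyz:
    - [0,2,0]
    - [0,2.4,0]
    - [0,0,0]
    - [0,0,0]
    - [0,0,0]
    - [0,0,0]
    - [0,0,0]
    - [0,0,0]
    - [0,0,0]
    - [0,0,0]
  rotation:
    - [0,0,0]
    - [0,0,0]
    - [0,0,0]
    - [0,0,0]
    - [0,0,0]
    - [0,0,0]
    - [0,0,0]
    - [0,0,0]
    - [0,0,0]
    - [0,0,0]
  grip: 0.6

```text
time_s: 15.75
position: [0.4826, 0.0395, 0.0871]
tool_rot: [3.122, 0.341, 0.002]
ft_force: [0.7, -6.3, 2.6]
opening: 0.0531
```

Call:
servo_tool:
  xyz:
    - [0,2,0]
    - [0,2.4,0]
    - [0,0,0]
    - [0,0,0]
    - [0,0,0]
    - [0,0,0]
    - [0,0,0]
    - [0,0,0]
    - [0,0,0]
    - [0,0,0]
  rotation:
    - [0,0,0]
    - [0,0,0]
    - [0,0,0]
    - [0,0,0]
    - [0,0,0]
    - [0,0,0]
    - [0,0,0]
    - [0,0,0]
    - [0,0,0]
    - [0,0,0]
  grip: 0.5

```text
time_s: 16.75
position: [0.4836, 0.0352, 0.0871]
tool_rot: [3.122, 0.342, 0.001]
ft_force: [2.0, -4.9, 2.7]
opening: 0.0437
```

```bash
python3 look.py w10
```

```text
case pos now [-114.8   17.8   87.1] delta tool mm [ -0.2 -24.2   1.1] rot deg [ 0.06 -0.05 -0.06] t 16.75 F [ 2.01 -4.94  2.75] open 0.04370964632427535
plate kin y 1.9738215549707192
```

View pics/w10.png

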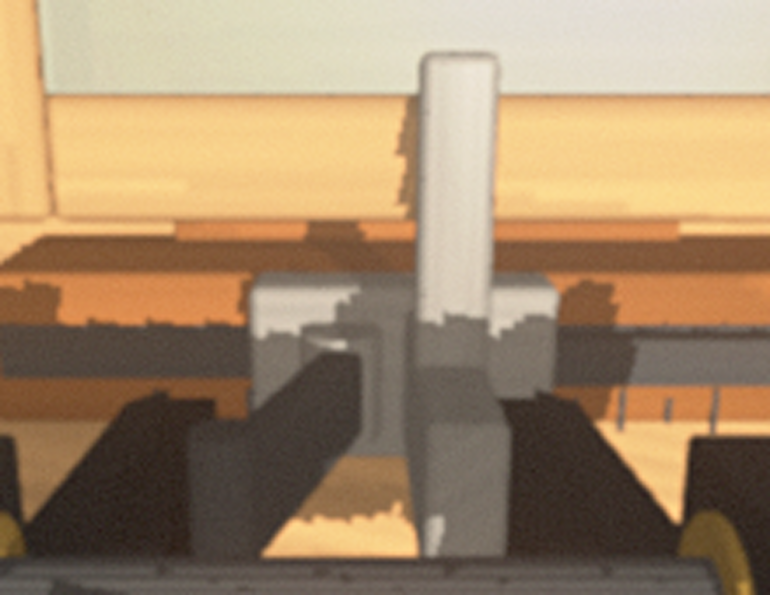

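Call:
servo_tool:
  xyz:
    - [0,2,0]
    - [0,2.4,0]
    - [0,0,0]
    - [0,0,0]
    - [0,0,0]
    - [0,0,0]
    - [0,0,0]
    - [0,0,0]
    - [0,0,0]
    - [0,0,0]
  rotation:
    - [0,0,0]
    - [0,0,0]
    - [0,0,0]
    - [0,0,0]
    - [0,0,0]
    - [0,0,0]
    - [0,0,0]
    - [0,0,0]
    - [0,0,0]
    - [0,0,0]
  grip: 0.4

```text
time_s: 17.8
position: [0.4845, 0.0309, 0.0871]
tool_rot: [3.122, 0.341, 0.001]
ft_force: [0.7, -5.3, 1.8]
opening: 0.0353
```

```bash
python3 look.py w11
```

```text
case pos now [-114.8   13.5   87.1] delta tool mm [ -0.2 -28.5   1.1] rot deg [ 0.05 -0.05 -0.06] t 17.8 F [ 0.72 -5.3   1.81] open 0.03528525021404192
plate kin y 1.8099682837656221
```

View pics/w11.png

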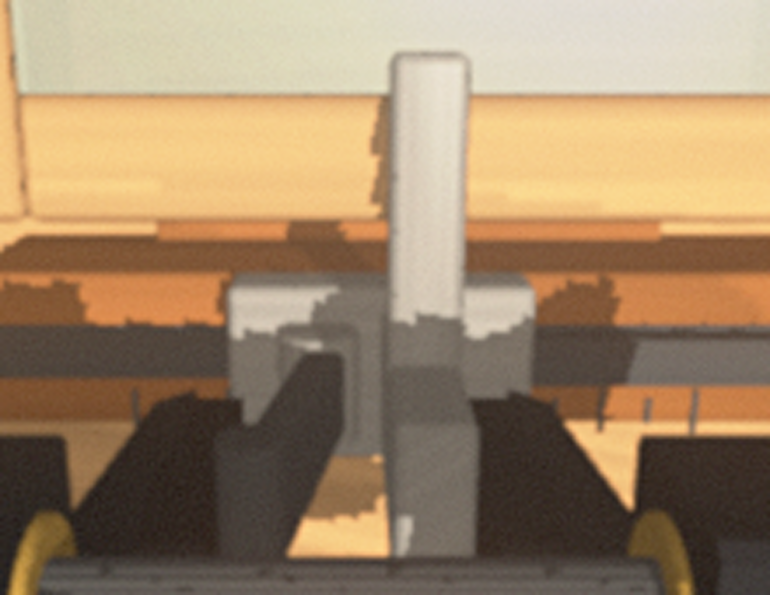

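The leg is holding and the lever is about two-thirds over. Final squeeze now.

Call:
servo_tool:
  xyz:
    - [0,2,0]
    - [0,2.1,0]
    - [0,0,0]
    - [0,0,0]
    - [0,0,0]
    - [0,0,0]
    - [0,0,0]
    - [0,0,0]
    - [0,0,0]
    - [0,0,0]
  rotation:
    - [0,0,0]
    - [0,0,0]
    - [0,0,0]
    - [0,0,0]
    - [0,0,0]
    - [0,0,0]
    - [0,0,0]
    - [0,0,0]
    - [0,0,0]
    - [0,0,0]
  grip: 0.0

```text
time_s: 18.85
position: [0.4854, 0.0269, 0.0871]
tool_rot: [3.122, 0.341, 0.001]
ft_force: [1.2, -5.8, 3.6]
opening: 0.0255
```

```bash
python3 look.py w12; python3 - <<'E'
from h import *
im=cams.read_camera('side'); cv2.imwrite('pics/s12.png',cv2.resize(im[180:280,200:340,::-1],None,fx=5,fy=5,interpolation=2))
im=cams.read_camera('scene'); cv2.imwrite('pics/sc12.png',cv2.resize(im[100:280,200:430,::-1],None,fx=3,fy=3,interpolation=2))
E
```

```text
case pos now [-114.8    9.4   87.1] delta tool mm [ -0.2 -32.6   1.1] rot deg [ 0.04 -0.05 -0.07] t 18.85 F [ 1.21 -5.81  3.61] open 0.025520179381641403
plate kin y 2.638170069368714
```

View pics/w12.png

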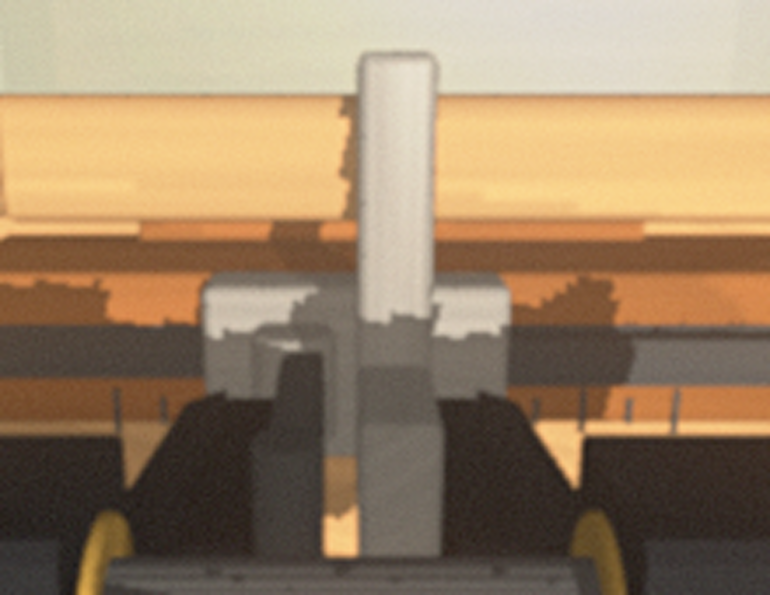

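View pics/s12.png

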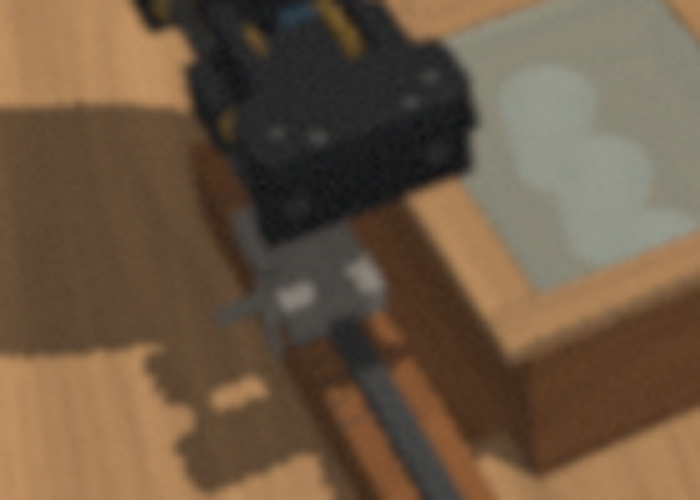

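View pics/sc12.png

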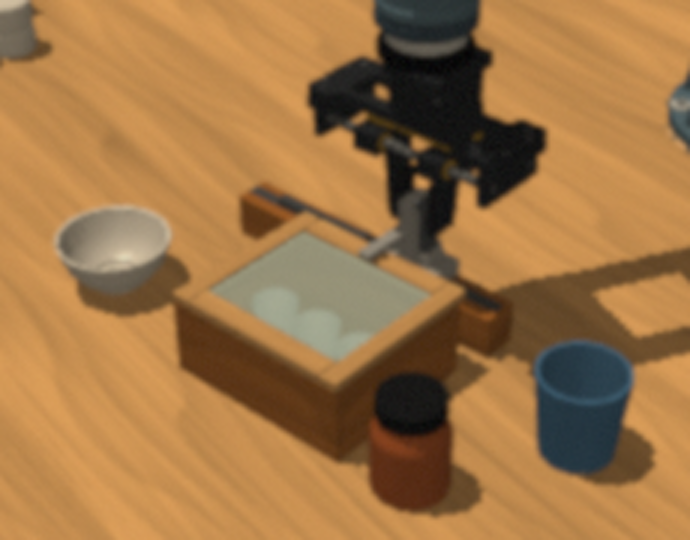

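Call:
servo_tool:
  xyz:
    - [0,0,0]
    - [0,0,0]
    - [0,0,0]
    - [0,0,0]
    - [0,0,0]
    - [0,0,0]
    - [0,0,0]
    - [0,0,0]
    - [0,0,0]
    - [0,0,0]
  rotation:
    - [0,0,0]
    - [0,0,0]
    - [0,0,0]
    - [0,0,0]
    - [0,0,0]
    - [0,0,0]
    - [0,0,0]
    - [0,0,0]
    - [0,0,0]
    - [0,0,0]

```text
time_s: 20.0
position: [0.4854, 0.0269, 0.0872]
tool_rot: [3.122, 0.341, 0.002]
ft_force: [1.1, -5.8, 2.8]
opening: 0.0253
```

```bash
python3 - <<'E'
from h import *
import pickle
st0,im0=pickle.load(open('w12.pkl','rb'))
st=robot.observe(); im=cams.read_camera('wrist')
print(st['position'],st['opening'],st['ft_force'],abs(im.astype(int)-im0).mean())
# plate y by vision, top face +x edge centre at crop (401,420)
s=dict(st); s['position']=st['position']+R.from_rotvec(st['tool_rot']).apply([0,0,-.0023])
print(least_squares(lambda q:(wproj(s,case2w(C,[q[1],q[0],.111]))-(220+401/3.5,240)).ravel(),[0,-.1]).x)
E
```

```text
[0.48543833 0.02692557 0.08719599] 0.0253121875411393 [ 1.08868757 -5.83697386  2.81963195] 2.2092421875
[ 0.0033191  -0.10052489]
```

Plate at y ≈ 3.3 mm by vision; the mark estimates run from 1.8 to 3.8 mm. The hold is steady, so I'm handing in.

```bash
python3 -c "
from bench import job
print(job.close_job())"
```

```text
the job is handed in; nothing more can be done
None
```

I shut the lid, pushed the keeper leg to the mark with the lever open, then closed the lever in small steps while moving the arm back to keep the leg in place. I handed the job in at about 20 s, still pinching plate and lever; it gave no verdict.

**Last checks**
- **Lid:** the pictures show it shut. It met a brief vertical push of about 42 N at the fingertips as it bottomed out. That is over the 40 N limit for the arm and gripper body, but I took it to have gone through the fingers, not the body.
- **Leg on the mark:** the camera put the plate at y ≈ 3.3 mm and the arm position put it at about 2.6 mm. The final wrist-camera estimates put the mark between 1.8 and 3.8 mm. The side camera read higher, about 4.0 to 6.1 mm, and an earlier rougher reading gave up to 8.2 mm. By every reading but that one, the plate is within the 5 mm tolerance.
- **Lever:** the gripper opening was 25.3 mm, against 27 mm expected with the lever closed. I took that as fully closed with slight pad give, and the wrist picture shows the lever upright beside the plate. I could not measure the finger forces on lever and leg directly.
- **Hold:** position, opening and force stayed the same through an extra second of holding.
- **Crockery:** cup, jar and bowl look undisturbed in the last scene picture.

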